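# Copy the code switches of the old handset to the gate receiver

### The arm

A 6-joint arm with a two-finger parallel gripper is mounted at the origin on the work surface. World frame = base frame: x ahead of the robot, y to its left, z up, the work surface at z = 0. Lengths are in m, angles in degrees, forces in N, time in s.
With the tool pointing down it reaches from about 0.425 to 1.125 m from the base axis. Payload 14.9 kg.
Tool frame: the origin (TCP) lies at the very end of the fingers, on their centre line; the grasp point (between the pads) lies 19 mm behind it; z points along the fingers, y is the direction in which the jaws open and shut (so a half turn about z gives the same grasp; the last joint's range is limited). The gripper opens to 91 mm and grips with 3 to 60 N. Pads are 32 mm wide; open, the fingers measure 118 mm over their backs; the gripper's body (76 mm by 178 mm) begins 60 mm behind the grasp point.
Start: joints at [70.285, 21.709, 99.362, -0, 58.929, -1.908], TCP at [0.214, 0.666, 0.214] pointing down, gripper open.
Joint ranges: [-158.91, 158.91], [-42.39, 125.64], [0.06, 152.35], [-60.88, 240.88], [17.5, 164.5], [-176.32, 176.32]. Speed limits (degrees/s): [108.29, 108.29, 136.94, 180, 180, 180].

### API

Orientations are given as [roll, pitch, yaw] about the fixed x, y, z axes, in that order (R = Rz(yaw) Ry(pitch) Rx(roll)).
In Python, from workcell import r gives the robot as it stands.
- The arm moves only by the shell command python3 -m pendant 'ROWS'. ROWS is JSON, a list of rows, each a list of 7 numbers: the shift along the tool's x, y, z in cm, then the turn, a rotation vector about the tool's x, y, z in degrees, then the finger opening in cm, from 0 to 9.12. A call has 1 to 12 rows; each row is the pose to reach, as a shift and turn from the pose commanded when the call began, along the tool's axes at that moment; what a row does not reach only later rows make up. A row lasts 1/12 s, in which the tool goes at most 41.7 mm and 7.16 degrees, less where a joint would pass 70% of its speed; a pose out of reach is approached as far as the arm can. A call with a gripper value outside its range is refused whole. The fingers move at their own pace and stop on an object; the grip force is fixed at half the most. Time passes only in rows, so rows that repeat a pose let the fingers close. It gives the time, the measured TCP pose, the force and the opening at its end, in the units of the state.
- r.sense(): the state, without advancing time (a new reading comes with each control period).
- r.read_camera(name): name is "side" or "top"; returns a dict with "color" (420x560x3 uint8, red, green, blue), "mtx" (3x3 intrinsics, pixels), "R" (3x3) and "t" (3): a world point X has camera coordinates R X + t. Camera axes: x right, y down, z forward; pixel columns grow to the right and rows downward; lengths in m; the calibration is good to about 2 mm. A picture is of the moment at which its call begins. There is no depth.
- r.hand_in(): hands the job in, once; it reports no verdict.
The state is a dict: "clock": time; "q": joint angles; "dq": joint speeds; "tau": joint torques, N m; "position": TCP position; "orientation": TCP orientation; "wrist_force": force on the tool from outside, world axes, zero at the start; "ft_torque": the same for the moment, N m; "finger_gap": finger opening in m.
Only numpy, scipy, OpenCV 4.12 (cv2) and the standard library are available. Lean on these libraries where they do the work, as an engineer would, in place of code of your own. Each camera call takes 0.05 s, during which the arm holds its last target.

### The job

Take the steel valve core tool from its wooden block and, with its tip and never with the gripper itself, flip the five small code switches in the open gate receiver until they read the same, switch by switch, as those of the old opened handset (switch 1 is by the round boss, and ON is towards the raised rib, on both). Do not touch the handset and leave the jar, the tyre lever and the clip remover where they are. Then stand the tool back in its block, down to its collar, and let go.

Things in the scene. Friction and masses are not known exactly. Their poses are not given: they have to be found in the camera images.
- receiver: New gate receiver: a grey open-topped box, cover off, screwed down, 120 mm (x) by 110 mm (y), walls 3 mm thick and 24 mm high, with a black rod aerial. Origin: centre of its underside, z up. Inside, 17 mm high: a terminal strip 14 mm wide at x = -43 mm; 21 mm high: relays from x = +33 to +51 mm. Between x = -29 and +29 mm only the switch bank stands.
- receiver_aerial (a point): Top of the receiver's aerial, an upright rod 7 mm thick, 75 mm high, at x = +49, y = +44 mm of the receiver.
- receiver_bank (a point): Middle of the top face of the receiver's black switch bank (32 mm along x, 66 mm along y), 19 mm above the receiver's origin, same axes. Five white levers stand in a row at x = 0, 12 mm apart: switch 1 at y = +24 mm, 2 at +12, 3 at 0, 4 at -12, 5 at -24. A 2 mm high white rib along the +x edge marks ON; a round 9 mm white boss at y = +40 mm is by switch 1.
- receiver_pivot (a point): Pivot of the middle lever (3), 3 mm below the bank's top; all five levers pivot at this height about the receiver's y. Each is 4 mm thick (x), 5 mm wide (y), 18 mm long from the pivot, and leans 0.5 rad to +x or -x. Snap action: pushed past upright with under 1 N it snaps over and stays.
- handset: Old hand transmitter, cover off, stuck down, holding the pattern to copy: a flat grey block 72 mm (x) by 96 mm (y) by 14 mm with a steel key loop at its -y end. Origin: centre of its underside, z up. Lever tops about 45 mm above it.
- handset_bank (a point): Middle of the top of the handset's switch bank, 30 mm above the handset's origin, same axes; the same bank as the receiver's: switch 1 at y = +24 mm (by the round boss) to 5 at -24 mm, white rib (ON side) along the +x edge.
- valve_tool: Valve core tool of bright steel, 107 mm long, 60 g, standing upright in its wooden block. Origin: the tip, at the lower end of its axis; z runs up along the tool. Shank 6 mm thick from 0 to 58 mm, round collar 30 mm wide from 58 to 62 mm, square handle 16 x 16 mm from 62 to 107 mm with its flat sides facing the tool's own x and y.
- block: Fixed wooden block 60 x 60 x 70 mm high. Origin: centre of its underside. A square upright hole, 17 mm wide, goes down through its middle; the tool stands in it with its collar resting on the top face and its tip 12 mm above the block's underside.
- block_mouth (a point): Centre of the hole's mouth, on the block's top face, 70 mm above its underside.
- jar: Empty loose glass jar, upright, 70 mm wide, 100 mm high. Origin: centre of its underside.
- tyre_lever: Loose steel tyre lever lying flat, about 250 mm long along its x (-110 to +137 mm), 16 to 24 mm wide, about 18 mm high; origin near its middle on its underside.
- clip_remover: Loose black plastic trim clip remover lying flat, 171 mm long along its x (from -80 to +91 mm), 22 mm wide, 12 mm high. Origin on its underside.
- new1 (a joint): Lever of switch 1 of the receiver: lean in rad, +0.5 = ON (leaning to the receiver's +x, the rib side), -0.5 = OFF, 0 = upright.
- new2 (a joint): Lever of switch 2 of the receiver: lean in rad, +0.5 = ON (leaning to the receiver's +x, the rib side), -0.5 = OFF, 0 = upright.
- new3 (a joint): Lever of switch 3 of the receiver: lean in rad, +0.5 = ON (leaning to the receiver's +x, the rib side), -0.5 = OFF, 0 = upright.
- new4 (a joint): Lever of switch 4 of the receiver: lean in rad, +0.5 = ON (leaning to the receiver's +x, the rib side), -0.5 = OFF, 0 = upright.
- new5 (a joint): Lever of switch 5 of the receiver: lean in rad, +0.5 = ON (leaning to the receiver's +x, the rib side), -0.5 = OFF, 0 = upright.
- old1 (a joint): Lever of switch 1 of the handset: lean in rad, +0.5 = ON (leaning to the handset's +x, the rib side), -0.5 = OFF, 0 = upright.
- old2 (a joint): Lever of switch 2 of the handset: lean in rad, +0.5 = ON (leaning to the handset's +x, the rib side), -0.5 = OFF, 0 = upright.
- old3 (a joint): Lever of switch 3 of the handset: lean in rad, +0.5 = ON (leaning to the handset's +x, the rib side), -0.5 = OFF, 0 = upright.
- old4 (a joint): Lever of switch 4 of the handset: lean in rad, +0.5 = ON (leaning to the handset's +x, the rib side), -0.5 = OFF, 0 = upright.
- old5 (a joint): Lever of switch 5 of the handset: lean in rad, +0.5 = ON (leaning to the handset's +x, the rib side), -0.5 = OFF, 0 = upright.
Things that resemble listed ones, but are neither listed nor needed, are in the scene too. What is shaped like the handset but blue or green is not meant.

How it is judged (in metres and radians):
On the way, in this order (a step that is already met when the one before it is completed fails the run):
1. the tool is drawn out of its block (z of valve_tool in the frame of block above 0.075 m), for 0.1 s.
2. the receiver's switches all read as the handset's ((value of joint each of old1, new1 above 0.3 rad or value of joint each of old1, new1 below -0.3 rad) and (value of joint each of old2, new2 above 0.3 rad or value of joint each of old2, new2 below -0.3 rad) and (value of joint each of old3, new3 above 0.3 rad or value of joint each of old3, new3 below -0.3 rad) and (value of joint each of old4, new4 above 0.3 rad or value of joint each of old4, new4 below -0.3 rad) and (value of joint each of old5, new5 above 0.3 rad or value of joint each of old5, new5 below -0.3 rad)), for 0.2 s.
At the end, for the whole second after the job is handed in: Each of the five receiver switches leans the same way as the handset's switch of the same number (each over 0.3 rad from upright), and the valve core tool stands at rest in its block, upright within 0.1 rad, its collar within 4 mm of the block's top (all of step 2 and z of valve_tool in the frame of block between 0.008 and 0.016 m and horizontal distance between valve_tool and block below 0.012 m and angle between valve_tool's own z axis and vertical below 0.1 rad and linear speed of valve_tool below 0.02 m/s); the robot touches nothing.
It fails at once if the handset is touched (contact force between handset and anything else above 0.5 N).
It fails at once if the gripper or arm touches the receiver (contact force between any of the fingers, the arm and receiver above 0.5 N).
It fails at once if the jar is moved more than 20 mm or tipped (distance of jar from where it was at the start of the episode above 0.02 m or angle between jar's own z axis and vertical above 0.3 rad).
It fails at once if the tyre lever or clip remover is moved more than 20 mm (distance of any of tyre_lever, clip_remover from where it was at the start of the episode above 0.02 m).
It also fails if it takes over 61 s, if anything falls off the work surface, if the arm or the gripper's body presses on something with over 40 N, if the wrist force passes 120 N, or if a joint passes its speed limit or range.

## Working session

There is one attempt and no reset: what is moved stays moved. The work goes in short steps, Python scripts to look and compute and a shell command to move; the robot and the scene stay as the last step left them, time stands still between calls to the robot, and variables do not carry over. Pictures are saved under pics/ and viewed, and the job is handed in when it is done.

```bash
mkdir -p pics; ls; python3 - <<'E'
from workcell import r
import cv2,numpy as np,pickle
s=r.sense();print(s)
d={}
for n in("side","top"):
    c=r.read_camera(n);d[n]=c
    cv2.imwrite(f"pics/{n}0.png",c["color"][:,:,::-1]);print(n,c["mtx"],c["R"],c["t"])
pickle.dump(d,open("c0.pkl","wb"))
E
```

```text
pics
{'clock': 0.0, 'q': array([ 7.02850829e+01,  2.17380885e+01,  9.93970594e+01, -1.86017125e-05,
        5.89290601e+01, -1.90710467e+00]), 'dq': array([-0.06804137,  0.00808555, -0.044564  ,  0.12992037, -0.00434761,
        0.03646741]), 'tau': array([-7.27542429e-03, -7.63742638e+01, -4.34369195e+01,  6.49080402e-02,
        4.23144386e-02, -8.81328742e-05]), 'position': array([0.21393339, 0.66607248, 0.21328093]), 'orientation': array([-1.79935827e+02, -2.12086858e-03,  1.62192196e+02]), 'wrist_force': array([-0.46420193,  0.12227676,  0.23308594]), 'ft_torque': array([ 0.02311504,  0.02524948, -0.01072677]), 'finger_gap': 0.09122771075409275}
side [[401.73508715   0.         277.06029974]
 [  0.         401.73508715 207.97952705]
 [  0.           0.           1.        ]] [[ 0.95587166 -0.29326024  0.01754442]
 [-0.1772124  -0.62318851 -0.76172951]
 [ 0.23431846  0.72500656 -0.64765758]] [-0.52797916  0.19747751  0.8879269 ]
top [[382.08959772   0.         278.02950145]
 [  0.         382.08959772 210.58019992]
 [  0.           0.           1.        ]] [[ 0.00311114 -0.9999069   0.01328581]
 [-0.99072143 -0.00488721 -0.13582031]
 [ 0.1358726  -0.01273998 -0.9906444 ]] [0.05042973 0.56214987 0.93024303]
```

View pics/side0.png

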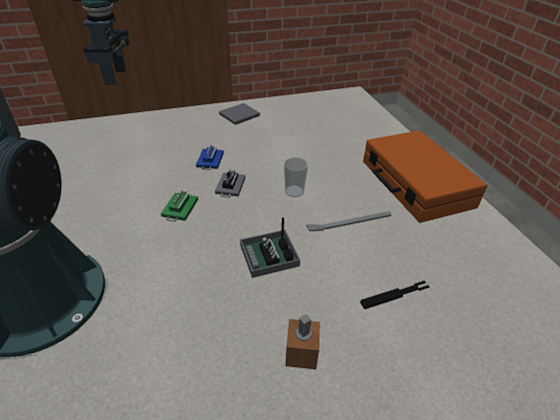

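View pics/top0.png

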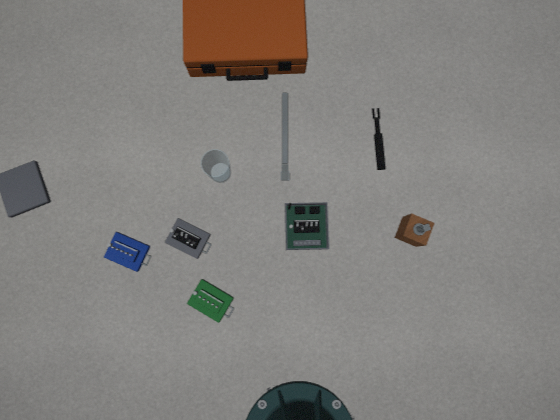

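The top view shows three handset shapes: blue (128,250), green (211,300) and grey (188,238). Grey is the one meant, because blue and green are excluded. The receiver is at (307,226) and the block with the tool at (415,230). I'll confirm these in enlarged crops.

```bash
python3 - <<'E'
import cv2,pickle,numpy as np
d=pickle.load(open("c0.pkl","rb"))
def crop(n,u,v,w,h,k):
    return cv2.resize(d[n]["color"][v:v+h,u:u+w,::-1],None,fx=k,fy=k,interpolation=cv2.INTER_CUBIC)
cv2.imwrite("pics/h.png",np.hstack([crop("top",160,212,56,50,7),crop("side",210,162,40,50,7)]))
cv2.imwrite("pics/r.png",np.hstack([crop("top",280,198,54,56,7),crop("side",236,214,66,64,7)[:392,:420]]))
cv2.imwrite("pics/b.png",np.hstack([crop("top",385,202,60,60,6),crop("side",275,310,60,60,6)]))
E
```

```text
(no output)
```

View pics/h.png

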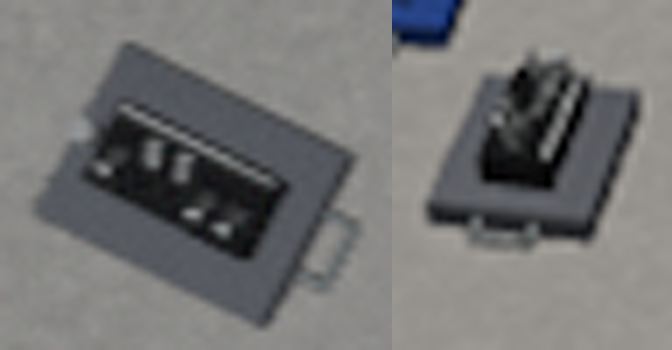

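View pics/r.png

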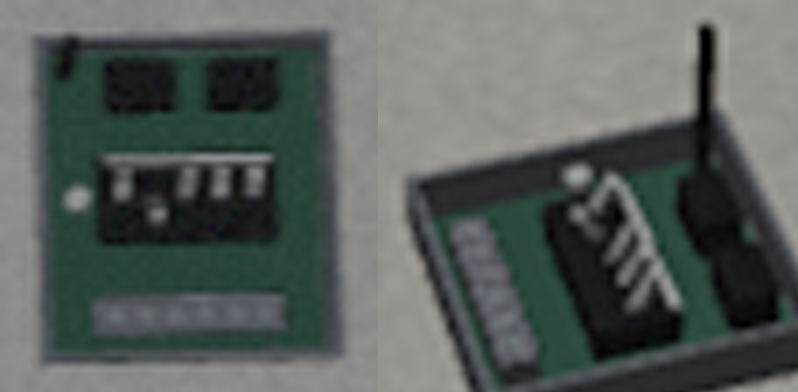

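View pics/b.png

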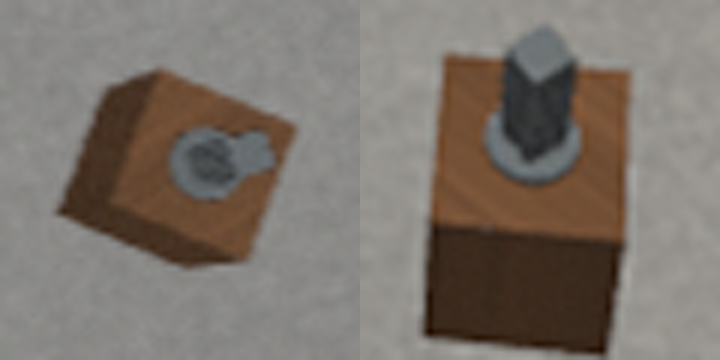

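The crops confirm the grey handset: boss at the left end, rib on the upper side, key loop at the right. It appears to read OFF, ON, ON, OFF, OFF. The receiver also has its boss at the left and its rib on top, and appears to read ON, OFF, ON, ON, ON. The tool handle looks like a diamond in the side view, so it's turned relative to the camera. Next I'll fit the poses and overlay model projections to check.

```bash
cat >H.py <<'E'
import numpy as np,cv2,pickle
from scipy.optimize import least_squares
def proj(c,X):
    X=np.atleast_2d(X).astype(float);p=X@c["R"].T+c["t"];p=p@c["mtx"].T;return p[:,:2]/p[:,2:]
def Rz(a): return np.array([[np.cos(a),-np.sin(a),0],[np.sin(a),np.cos(a),0],[0,0,1]])
def place(p,L): return np.atleast_2d(L)@Rz(p[2]).T+[p[0],p[1],p[3] if len(p)>3 else 0]
def back(c,uv,z):
    d=c["R"].T@np.linalg.inv(c["mtx"])@[*uv,1.];o=-c["R"].T@c["t"];return o+d*(z-o[2])/d[2]
def fit(d,obs,p0):
    f=lambda p:np.concatenate([(proj(d[n],place(p,L))-uv).ravel() for n,L,uv in obs])
    s=least_squares(f,p0);return s.x,np.round(s.fun.reshape(-1,2),1)
def lever(p,zp,y,a):
    L=np.array([[x,w,z] for z in(0.003,.018) for x in(-.002,.002) for w in(-.0025,.0025)])
    c,s=np.cos(a),np.sin(a);R=np.array([[c,0,s],[0,1,0],[-s,0,c]])
    return place(p,L@R.T+[0,y,zp])
E
cat >fit.py <<'E'
from H import *
d=pickle.load(open("c0.pkl","rb"))
def sq(hx,hy,z): return np.array([[-hx,-hy,z],[hx,-hy,z],[hx,hy,z],[-hx,hy,z]])
T=d["top"];S=d["side"]
res={}
# receiver, image TL=(+x,+y) TR=(+x,-y) BR=(-x,-y) BL=(-x,+y)
a=sq(.06,.055,.024)[[2,1,0,3]]
res["receiver"]=fit(d,[("top",a,np.array([[285.3,203],[327.1,202.7],[328.9,249],[286,249.4]])),
 ("side",a[[3,0]],np.array([[240.6,239.7],[284.1,230]]))],[.55,-.05,0])
a=sq(.036,.048,.014)[[2,1,0,3]]
g=back(T,(188,238),.014)
res["handset"]=fit(d,[("top",a,np.array([[177.9,218],[210.7,234.4],[198.3,258.7],[165.3,242]])),
 ("side",a[[2,3,0,1]],np.array([[223.3,172.7],[245.4,175.1],[238.6,193.7],[215.1,191.3]])[[3,0,1,2]])],[g[0],g[1],-.4])
a=sq(.03,.03,.07)[[2,1,0,3]];g=back(T,(418,230),.07)
sb=np.array([[288.8,319.5],[320,322],[318.8,350.5],[286.7,347]])
print([np.round(back(S,x,.07),3) for x in sb])
tb=np.array([[411.7,213.3],[434.7,223.3],[426.3,245.7],[403.3,236.2]])
print([np.round(back(T,x,.07),3) for x in tb])
res["block_top"]=fit(d,[("top",a,tb)],[g[0],g[1],-.4])
print("handle side",[np.round(back(S,x,.119),4) for x in [(305.8,314.2),(311.3,320.3),(305,323.7),(298.8,318.3)]])
print("handle top ctr",back(T,(385+255/6,202+152/6),.119),"collar",back(T,(385+205/6,202+163/6),.074),back(S,(275+172/6,310+135/6),.074))
for k,(p,e) in res.items(): print(k,np.round(p,4),np.degrees(p[2]),e.tolist())
pickle.dump({k:v[0] for k,v in res.items()},open("poses.pkl","wb"))
E
python3 fit.py
```

```text
[array([ 0.497, -0.255,  0.07 ]), array([ 0.552, -0.277,  0.07 ]), array([ 0.528, -0.332,  0.07 ]), array([ 0.475, -0.309,  0.07 ])]
[array([ 0.552, -0.276,  0.07 ]), array([ 0.528, -0.331,  0.07 ]), array([ 0.473, -0.308,  0.07 ]), array([ 0.496, -0.253,  0.07 ])]
handle side [array([ 0.5174, -0.2839,  0.119 ]), array([ 0.5224, -0.2987,  0.119 ]), array([ 0.5092, -0.3021,  0.119 ]), array([ 0.5024, -0.2885,  0.119 ])]
handle top ctr [ 0.51334153 -0.29295228  0.119     ] collar [ 0.51302395 -0.29067091  0.074     ] [ 0.51331345 -0.29189554  0.074     ]
receiver [ 0.5248 -0.0221  0.0204] 1.1669259439017403 [[-0.1, 0.0], [0.6, -0.3], [0.5, 0.0], [0.1, 0.4], [-1.0, -0.8], [0.9, -0.8]]
handset [ 0.493   0.2822 -0.4515] -25.867134040098833 [[0.5, -0.7], [0.8, -0.7], [0.1, 0.3], [-0.2, 0.4], [-0.8, -0.5], [-0.5, -0.7], [0.2, -0.7], [-0.0, -0.2]]
block_top [ 0.5124 -0.2918 -0.3998] -22.905561195620546 [[0.1, 0.3], [-0.0, -0.2], [-0.0, 0.0], [-0.0, -0.2]]
```

The two views agree to about 2 mm. Now I'll overlay the levers and the handle square.

```bash
cat >ov.py <<'E'
from H import *
d=pickle.load(open("c0.pkl","rb"));P=pickle.load(open("poses.pkl","rb"))
def draw(n,u,v,w,h,k,polys):
    im=cv2.resize(d[n]["color"][v:v+h,u:u+w,::-1],None,fx=k,fy=k,interpolation=cv2.INTER_CUBIC);raw=im.copy()
    for X,col in polys:
        p=((proj(d[n],X)-[u,v]+.5)*k).astype(np.int32);cv2.polylines(im,[cv2.convexHull(p)],True,col,1,cv2.LINE_AA)
    return im
def pol(k,zp,pat):
    p=P[k];o=[]
    for i,a in enumerate(pat): o.append((lever(p,zp,.024-.012*i,a),[(0,255,255),(255,255,0),(255,0,255),(0,255,0),(0,128,255)][i]))
    return o
h=pol("handset",.027,[-.5,.5,.5,-.5,-.5]);q=pol("receiver",.016,[.5,-.5,.5,.5,.5])
a=draw("top",165,215,48,46,9,h);b=draw("side",215,165,34,46,9,h)
c=draw("top",288,214,48,36,9,q);e=draw("side",255,232,34,36,9,q)
cv2.imwrite("pics/ov.png",np.vstack([np.hstack([a,b]),np.hstack([c,e])]))
E
python3 ov.py
python3 - <<'E'
from H import *
d=pickle.load(open("c0.pkl","rb"))
im=[]
for n,u,v in(("top",410,212),("side",292,308)):
    t=cv2.resize(d[n]["color"][v:v+32,u:u+28,::-1],None,fx=14,fy=14,interpolation=cv2.INTER_CUBIC);im.append(cv2.convertScaleAbs(t,alpha=1.5))
cv2.imwrite("pics/tool.png",np.hstack(im))
E
```

```text
(no output)
```

View pics/ov.png

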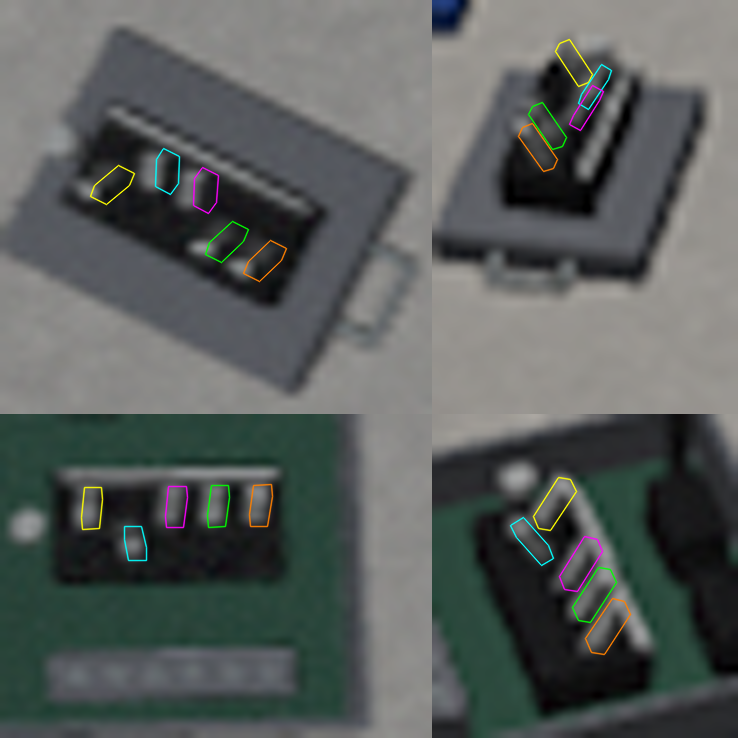

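View pics/tool.png

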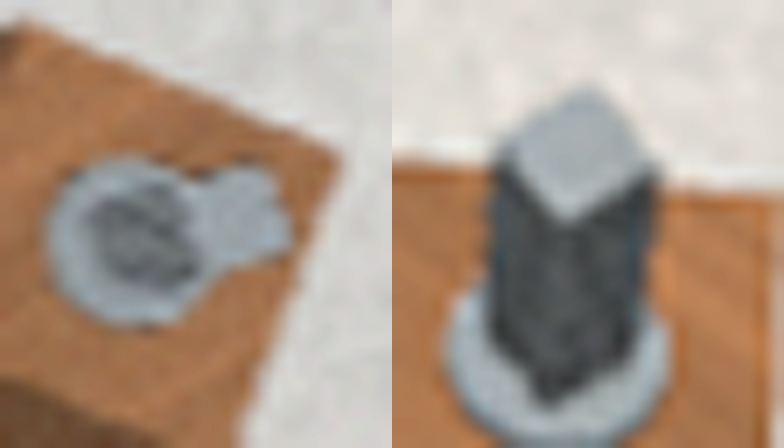

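The receiver overlay fits closely, with all levers as read: ON, OFF, ON, ON, ON. The handset overlay is off by about 2 px but keeps the same sides, so I'll look at it with more contrast and fit the handle's yaw.

```bash
python3 - <<'E'
from H import *
d=pickle.load(open("c0.pkl","rb"))
im=[]
for n,u,v in(("top",166,218),("side",214,166)):
    t=cv2.resize(d[n]["color"][v:v+40,u:u+36,::-1],None,fx=11,fy=11,interpolation=cv2.INTER_CUBIC);im.append(cv2.convertScaleAbs(t,alpha=1.6))
cv2.imwrite("pics/hc.png",np.hstack(im))
h=.008;a=np.array([[h,h],[h,-h],[-h,-h],[-h,h]])
a=np.c_[a,np.full(4,.119)]
sd=np.array([[200,80],[268,165],[176,220],[108,150]])/14-.5+[292,308]
tp=np.array([[265,165],[292,240],[222,265],[195,190]])/14-.5+[410,212]
for o in ([("side",a,sd)],[("top",a,tp)],[("side",a,sd),("top",a,tp)]):
    p,e=fit(d,o,[.513,-.292,.3]);print(np.round(p,4),np.degrees(p[2]),e.tolist())
E
```

```text
[ 0.5128 -0.2918  0.3315] 18.993022728121744 [[-0.2, -0.1], [0.6, 0.1], [0.2, 0.6], [-0.6, -0.7]]
[ 0.5145 -0.2916 -1.2486] -71.53865464043457 [[0.4, -0.8], [1.0, 0.4], [-0.4, 0.8], [-1.0, -0.4]]
[ 0.5135 -0.2916 -0.208 ] -11.916883518553943 [[3.2, 1.0], [-0.3, 2.5], [-2.7, -0.8], [1.0, -3.4], [-4.3, -0.1], [0.5, -4.0], [4.4, 0.9], [-0.4, 4.8]]
```

View pics/hc.png

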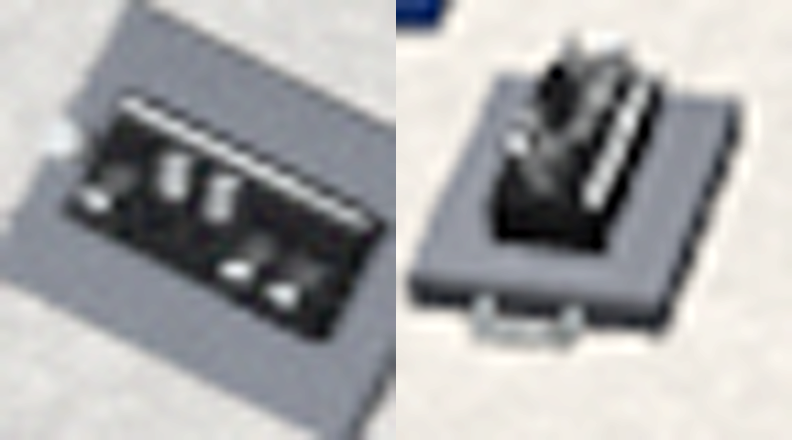

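The handset clearly reads OFF, ON, ON, OFF, OFF: switches 1, 4 and 5 have their white tips away from the rib, 2 and 3 by it. So I flip 1, 4 and 5 to OFF and 2 to ON. The handle yaw is about 18.7° mod 90, at (0.513, -0.292).

```bash
cat >go.py <<'E'
import sys
from workcell import r
import numpy as np
from scipy.spatial.transform import Rotation as Ro
def rel(pos,yaw):
    s=r.sense();R=Ro.from_euler('xyz',s["orientation"],degrees=True)
    t=R.inv().apply(np.array(pos)-s["position"])*100
    v=(R.inv()*Ro.from_euler('xyz',[180,0,yaw],degrees=True)).as_rotvec(degrees=True)
    return np.round(t,2),np.round(v,2)
if __name__=="__main__":
    v=[float(x) for x in sys.argv[1:]];print(*rel(v[:3],v[3]))
E
python3 go.py .58 .22 .214 135; python3 go.py .513 -.292 .2 108.7
```

```text
[-4.850e+01 -3.128e+01 -3.000e-02] [-6.000e-02  1.000e-02  2.719e+01]
[-57.77 -82.08   1.41] [-5.000e-02  2.000e-02  5.349e+01]
```

```bash
python3 -m pendant '[[-48.5,-31.3,0,0,0,27,5],[-48.5,-31.3,0,0,0,27,5],[-48.5,-31.3,0,0,0,27,5],[-48.5,-31.3,0,0,0,27,5],[-48.5,-31.3,0,0,0,27,5],[-48.5,-31.3,0,0,0,27,5],[-48.5,-31.3,0,0,0,27,5],[-48.5,-31.3,0,0,0,27,5],[-48.5,-31.3,0,0,0,27,5],[-48.5,-31.3,0,0,0,27,5],[-48.5,-31.3,0,0,0,27,5],[-48.5,-31.3,0,0,0,27,5]]'; python3 go.py .513 -.292 .2 108.7
```

```text
clock: 1.1
position: [0.532, 0.2779, 0.2138]
orientation: [-180.0, -0.0, 135.2]
wrist_force: [0.4, 1.0, -0.9]
finger_gap: 0.0499
[-38.82 -41.77   1.39] [-1.000e-02 -0.000e+00  2.649e+01]
```

```bash
python3 -m pendant '[[-38.8,-41.8,1.4,0,0,26.5,5],[-38.8,-41.8,1.4,0,0,26.5,5],[-38.8,-41.8,1.4,0,0,26.5,5],[-38.8,-41.8,1.4,0,0,26.5,5],[-38.8,-41.8,1.4,0,0,26.5,5],[-38.8,-41.8,1.4,0,0,26.5,5],[-38.8,-41.8,1.4,0,0,26.5,5],[-38.8,-41.8,1.4,0,0,26.5,5],[-38.8,-41.8,1.4,0,0,26.5,5],[-38.8,-41.8,1.4,0,0,26.5,5],[-38.8,-41.8,1.4,0,0,26.5,5],[-38.8,-41.8,1.4,0,0,26.5,5]]'; python3 go.py .513 -.292 .2 108.7
```

```text
clock: 2.1
position: [0.5135, -0.2217, 0.2016]
orientation: [-180.0, -0.0, 108.7]
wrist_force: [0.4, 0.4, -0.0]
finger_gap: 0.0501
[-6.64 -2.3   0.15] [-0.   -0.01 -0.02]
```

```bash
python3 -m pendant '[[-6.6,-2.3,0,0,0,0,5],[-6.6,-2.3,0,0,0,0,5],[-6.6,-2.3,3,0,0,0,5],[-6.6,-2.3,5.5,0,0,0,5],[-6.6,-2.3,5.5,0,0,0,5],[-6.6,-2.3,5.5,0,0,0,5]]'; python3 - <<'E'
from H import *
from workcell import r
c=r.read_camera("side");cv2.imwrite("pics/s1.png",cv2.resize(c["color"][230:380,230:380,::-1],None,fx=4,fy=4,interpolation=cv2.INTER_CUBIC))
print(r.sense()["position"], proj(c,r.sense()["position"]))
E
python3 go.py .513 -.2917 .08 108.7
```

```text
clock: 2.6
position: [0.5128, -0.2891, 0.1458]
orientation: [-179.9, -0.1, 108.7]
wrist_force: [0.2, 0.1, -0.6]
finger_gap: 0.0502
[ 0.51369635 -0.28944258  0.14717975] [[305.92109851 307.8013072 ]]
[-0.19 -0.14  6.72] [-0.02 -0.02  0.01]
```

View pics/s1.png

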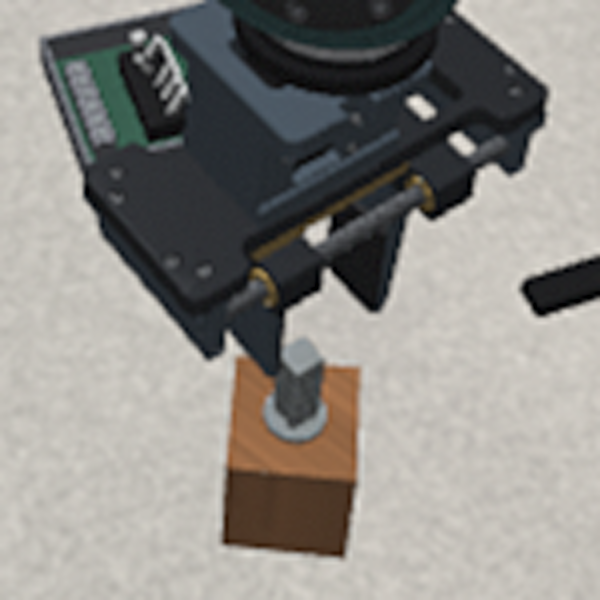

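```bash
python3 -m pendant '[[-0.2,-0.1,2.5,0,0,0,5],[-0.2,-0.1,5,0,0,0,5],[-0.2,-0.1,6.7,0,0,0,5],[-0.2,-0.1,6.7,0,0,0,5],[-0.2,-0.1,6.7,0,0,0,5],[-0.2,-0.1,6.7,0,0,0,5]]'; python3 go.py .513 -.2917 .08 108.7
```

```text
clock: 3.15
position: [0.5145, -0.2922, 0.0817]
orientation: [179.9, 0.1, 108.7]
wrist_force: [0.5, -0.1, 0.5]
finger_gap: 0.0498
[ 0.1  -0.12  0.17] [0.09 0.1  0.02]
```

```bash
python3 -m pendant '[[0,-0.1,0.1,0,0,0,5],[0,-0.1,0.1,0,0,0,2],[0,-0.1,0.1,0,0,0,1],[0,-0.1,0.1,0,0,0,1],[0,-0.1,0.1,0,0,0,1],[0,-0.1,0.1,0,0,0,1],[0,-0.1,0.1,0,0,0,1],[0,-0.1,0.1,0,0,0,1]]'; python3 go.py .513 -.2917 .2 108.7
```

```text
clock: 3.82
position: [0.5124, -0.2922, 0.0787]
orientation: [-180.0, -0.0, 108.7]
wrist_force: [1.0, 0.2, 1.9]
finger_gap: 0.0159
[  0.02   0.07 -12.13] [-0.   -0.   -0.01]
```

```bash
python3 -m pendant '[[0,0,-1,0,0,0,0],[0,0,-3,0,0,0,0],[0,0,-6,0,0,0,0],[0,0,-9,0,0,0,0],[0,0,-12,0,0,0,0],[0,0,-12,0,0,0,0],[0,0,-12,0,0,0,0],[0,0,-12,0,0,0,0]]'; python3 - <<'E'
from H import *
from workcell import r
s=r.sense();print(s["position"],s["orientation"],s["finger_gap"])
P=pickle.load(open("poses.pkl","rb"))["receiver"]
for x,y in((.02,.024),(-.02,.012),(.02,-.012)): print(place(P,[x,y,0]))
im=[]
for n,w in(("side",(230,200,150,150)),("top",(360,150,150,150))):
    c=r.read_camera(n);u,v,a,b=w
    print(n,proj(c,s["position"]),proj(c,s["position"]-[0,0,.0667]))
    im.append(cv2.resize(c["color"][v:v+b,u:u+a,::-1],None,fx=2.6,fy=2.6,interpolation=cv2.INTER_CUBIC))
    pickle.dump(c,open(n+"1.pkl","wb"))
cv2.imwrite("pics/s2.png",np.hstack(im))
E
```

```text
clock: 4.48
position: [0.512, -0.2919, 0.1985]
orientation: [-180.0, -0.0, 108.7]
wrist_force: [1.4, 0.6, -1.1]
finger_gap: 0.016
[ 0.51199795 -0.29191922  0.19850265] [-1.79989539e+02 -1.20445899e-02  1.08691662e+02] 0.0160411912581189
[[0.54428175 0.00233992 0.        ]]
[[ 0.50453443 -0.0104722   0.        ]]
[[ 0.5450149  -0.03365261  0.        ]]
side [[307.45465681 290.68633698]] [[304.94637671 314.37247677]]
top [[442.13493712 224.48729674]] [[429.32560527 227.39981225]]
```

View pics/s2.png

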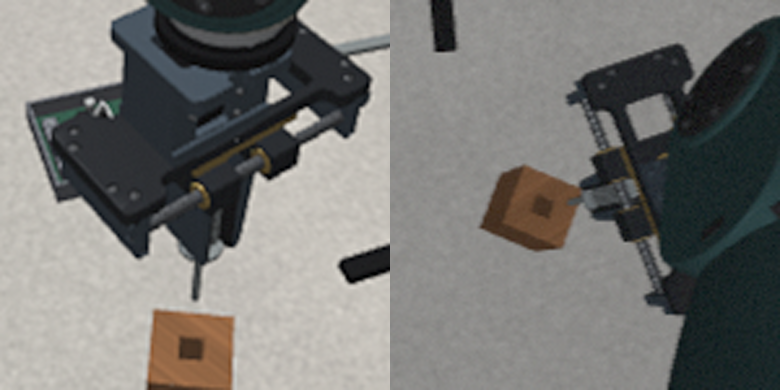

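Tool drawn out, gap 16 mm. Its tip is at side px (305,315), against (305,314) predicted. Next I move above the receiver by switch 1 and align the tool axes with it.

```bash
python3 go.py .544 .0023 .135 91.2;  python3 go.py .544 .0023 .18 91.2
```

```text
[26.8  12.49  6.28] [-0.08 -0.08 17.49]
[26.81 12.49  1.78] [-0.08 -0.08 17.49]
```

```bash
python3 -m pendant '[[26.8,12.5,1.8,0,0,17.5,0],[26.8,12.5,1.8,0,0,17.5,0],[26.8,12.5,1.8,0,0,17.5,0],[26.8,12.5,1.8,0,0,17.5,0],[26.8,12.5,1.8,0,0,17.5,0],[26.8,12.5,1.8,0,0,17.5,0],[26.8,12.5,4.5,0,0,17.5,0],[26.8,12.5,7.0,0,0,17.5,0],[26.8,12.5,7.0,0,0,17.5,0],[26.8,12.5,7.0,0,0,17.5,0],[26.8,12.5,7.0,0,0,17.5,0],[26.8,12.5,7.0,0,0,17.5,0]]'; python3 - <<'E'
from H import *
from workcell import r
s=r.sense();print(s["position"],s["orientation"])
c=r.read_camera("side");u,v=230,190
print(proj(c,s["position"]-[0,0,.0667]))
cv2.imwrite("pics/s3.png",cv2.resize(c["color"][v:v+100,u:u+100,::-1],None,fx=6,fy=6,interpolation=cv2.INTER_CUBIC))
E
python3 go.py .5443 .0023 .0937 91.2
```

```text
clock: 5.58
position: [0.5455, 0.0008, 0.1296]
orientation: [179.9, 0.0, 91.1]
wrist_force: [-0.1, 0.0, -0.8]
finger_gap: 0.0158
[0.5455     0.00084991 0.12964951] [1.79934104e+02 8.48179259e-03 9.11317103e+01]
[[274.71476855 229.52741505]]
[ 0.15 -0.13  3.61] [ 0.09  0.01 -0.08]
```

View pics/s3.png

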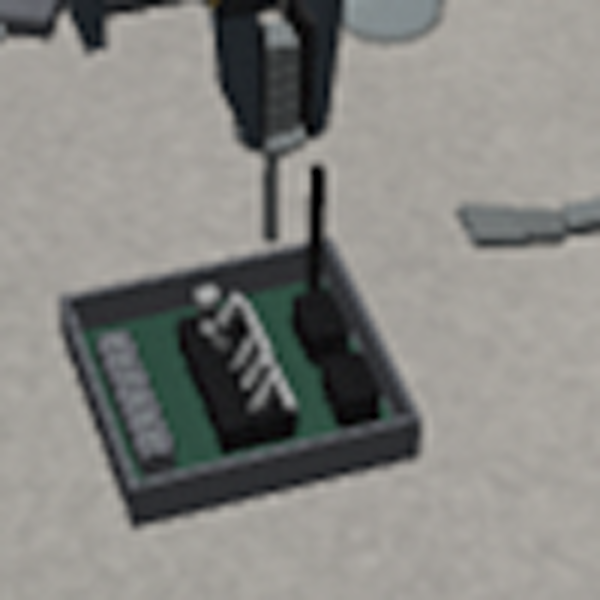

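Tip seen at (275,230), as predicted. I'll descend and push switch 1 towards -x.

```bash
python3 -m pendant '[[0.15,-0.1,1.5,0,0,0,0],[0.15,-0.1,3.0,0,0,0,0],[0.15,-0.1,3.6,0,0,0,0],[0.15,-0.1,3.6,0,0,0,0],[0.15,-0.1,3.6,0,0,0,0]]'; python3 go.py .524 .0019 .0937 91.2
```

```text
clock: 6.05
position: [0.5441, 0.0028, 0.0933]
orientation: [180.0, 0.0, 91.2]
wrist_force: [0.9, 0.9, -0.3]
finger_gap: 0.0158
[-0.05 -2.01 -0.04] [ 0.02  0.   -0.05]
```

```bash
python3 -m pendant '[[-0.05,-0.7,0,0,0,0,0],[-0.05,-1.2,0,0,0,0,0],[-0.05,-1.7,0,0,0,0,0],[-0.05,-2.1,0,0,0,0,0],[-0.05,-2.1,0,0,0,0,0],[-0.05,-2.1,0,0,0,0,0],[-0.05,-2.1,-1.5,0,0,0,0],[-0.05,-2.1,-3,0,0,0,0],[-0.05,-2.1,-3,0,0,0,0],[-0.05,-2.1,-3,0,0,0,0]]'; python3 - <<'E'
from H import *
from workcell import r
c=r.read_camera("side");u,v=230,210
cv2.imwrite("pics/s4.png",cv2.resize(c["color"][v:v+80,u:u+80,::-1],None,fx=7,fy=7,interpolation=cv2.INTER_CUBIC))
E
python3 go.py .5045 -.0105 .0937 91.2
```

```text
clock: 6.88
position: [0.5232, 0.0024, 0.1229]
orientation: [179.9, 0.0, 91.2]
wrist_force: [-1.0, 0.9, -0.7]
finger_gap: 0.0155
[-1.25 -1.84  2.86] [-0.01 -0.   -0.  ]
```

View pics/s4.png

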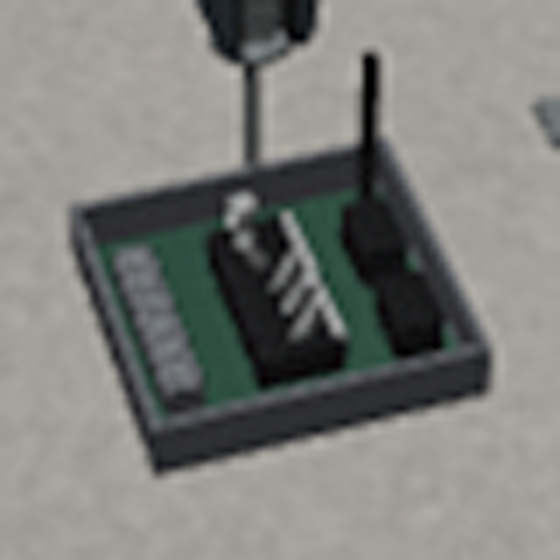

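Switch 1 has flipped to -x; its white tip is now at (240,215) in the crop. Switch 2 next, pushed to +x.

```bash
python3 -m pendant '[[-1.25,-1.85,0,0,0,0,0],[-1.25,-1.85,0,0,0,0,0],[-1.25,-1.85,1.5,0,0,0,0],[-1.25,-1.85,2.9,0,0,0,0],[-1.25,-1.85,2.9,0,0,0,0],[-1.25,-1.85,2.9,0,0,0,0]]'; python3 go.py .5255 -.0101 .0937 91.2
```

```text
clock: 7.43
position: [0.5039, -0.0104, 0.0927]
orientation: [-179.9, -0.0, 91.2]
wrist_force: [0.8, -1.0, 0.3]
finger_gap: 0.0158
[-0.01  2.16 -0.1 ] [-0.14 -0.01 -0.01]
```

```bash
python3 -m pendant '[[0,0.7,0,0,0,0,0],[0,1.2,0,0,0,0,0],[0,1.7,0,0,0,0,0],[0,2.1,0,0,0,0,0],[0,2.1,0,0,0,0,0],[0,2.1,0,0,0,0,0],[0,2.1,-1.5,0,0,0,0],[0,2.1,-3,0,0,0,0],[0,2.1,-3,0,0,0,0],[0,2.1,-3,0,0,0,0]]'; python3 go.py .545 -.0336 .0937 91.2
```

```text
clock: 8.27
position: [0.526, -0.0101, 0.1241]
orientation: [179.9, 0.0, 91.2]
wrist_force: [0.3, 0.2, -0.7]
finger_gap: 0.0158
[-2.39  1.84  3.05] [ 0.1   0.01 -0.01]
```

Switch 4.

```bash
python3 -m pendant '[[-2.4,1.85,0,0,0,0,0],[-2.4,1.85,0,0,0,0,0],[-2.4,1.85,1.5,0,0,0,0],[-2.4,1.85,3,0,0,0,0],[-2.4,1.85,3,0,0,0,0],[-2.4,1.85,3,0,0,0,0]]'; python3 go.py .524 -.0341 .0937 91.2
```

```text
clock: 8.77
position: [0.5437, -0.0336, 0.0926]
orientation: [-179.9, -0.0, 91.2]
wrist_force: [-0.3, -0.0, -0.3]
finger_gap: 0.0156
[-0.01 -1.97 -0.1 ] [-0.13 -0.02 -0.01]
```

```bash
python3 -m pendant '[[0,-0.7,0,0,0,0,0],[0,-1.2,0,0,0,0,0],[0,-1.7,0,0,0,0,0],[0,-2.1,0,0,0,0,0],[0,-2.1,0,0,0,0,0],[0,-2.1,0,0,0,0,0],[0,-2.1,-1.5,0,0,0,0],[0,-2.1,-3,0,0,0,0],[0,-2.1,-3,0,0,0,0],[0,-2.1,-3,0,0,0,0]]'; python3 go.py .5452 -.0456 .0937 91.2
```

```text
clock: 9.6
position: [0.524, -0.0342, 0.124]
orientation: [179.9, 0.0, 91.2]
wrist_force: [-0.2, -0.1, -1.4]
finger_gap: 0.0161
[-1.18  2.09  3.04] [ 0.07  0.01 -0.01]
```

```bash
python3 -m pendant '[[-1.2,2.1,0,0,0,0,0],[-1.2,2.1,0,0,0,0,0],[-1.2,2.1,1.5,0,0,0,0],[-1.2,2.1,3,0,0,0,0],[-1.2,2.1,3,0,0,0,0],[-1.2,2.1,3,0,0,0,0]]'; python3 go.py .524 -.0461 .0937 91.2
```

```text
clock: 10.1
position: [0.5438, -0.0455, 0.0926]
orientation: [-179.9, -0.0, 91.2]
wrist_force: [-0.2, -0.6, -0.7]
finger_gap: 0.016
[-0.02 -1.98 -0.11] [-0.15 -0.02 -0.01]
```

```bash
python3 -m pendant '[[0,-0.7,0,0,0,0,0],[0,-1.2,0,0,0,0,0],[0,-1.7,0,0,0,0,0],[0,-2.1,0,0,0,0,0],[0,-2.1,0,0,0,0,0],[0,-2.1,0,0,0,0,0],[0,-2.1,-1.5,0,0,0,0],[0,-2.1,-4,0,0,0,0],[0,-2.1,-8,0,0,0,0],[0,-2.1,-10,0,0,0,0],[0,-2.1,-10,0,0,0,0],[0,-2.1,-10,0,0,0,0]]'; python3 go.py .5124 -.2918 .193 108.7
python3 - <<'E'
from H import *
from workcell import r
c=r.read_camera("side");u,v=236,214
d={"side":c};P=pickle.load(open("poses.pkl","rb"))["receiver"]
im=cv2.resize(c["color"][v:v+64,u:u+66,::-1],None,fx=6,fy=6,interpolation=cv2.INTER_CUBIC);o=im.copy()
for i,a in enumerate([-.5,.5,.5,-.5,-.5]):
    p=((proj(c,lever(P,.016,.024-.012*i,a))-[u,v]+.5)*6).astype(np.int32);cv2.polylines(o,[cv2.convexHull(p)],True,(0,255,255),1)
cv2.imwrite("pics/s5.png",np.hstack([im,o]))
E
```

```text
clock: 11.1
position: [0.5244, -0.0462, 0.1946]
orientation: [179.9, 0.0, 91.2]
wrist_force: [-0.1, 0.1, -1.7]
finger_gap: 0.016
[-24.53  -1.71   0.17] [  0.11   0.04 -17.5 ]
```

View pics/s5.png

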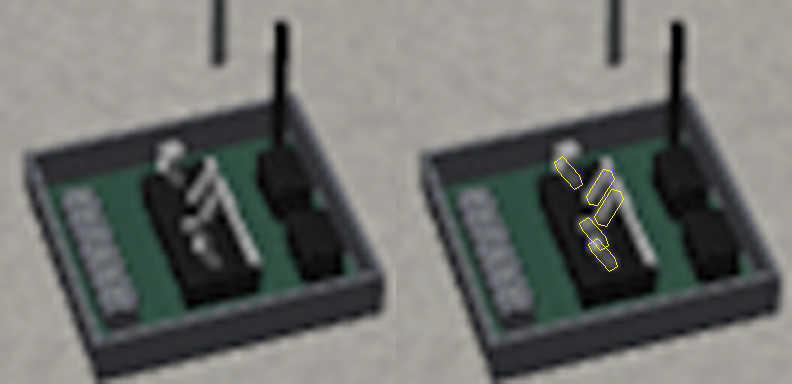

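The receiver now reads OFF, ON, ON, OFF, OFF and matches the overlay. I'll measure the hole from the saved pictures and then go above it.

```bash
python3 - <<'E'
from H import *
im=[]
for n,u,v in(("side",285,318),("top",400,212)):
    c=pickle.load(open(n+"1.pkl","rb"));im.append(cv2.resize(c["color"][v:v+36,u:u+36,::-1],None,fx=10,fy=10,interpolation=cv2.INTER_CUBIC))
    print(n,back(c,[(303.1,333.8),(418.5,229.6)][n=="top"],.07))
cv2.imwrite("pics/hole.png",np.hstack(im))
E
python3 -m pendant '[[-24.5,-1.7,0,0,0,-17.5,0],[-24.5,-1.7,0,0,0,-17.5,0],[-24.5,-1.7,0,0,0,-17.5,0],[-24.5,-1.7,0,0,0,-17.5,0],[-24.5,-1.7,0,0,0,-17.5,0],[-24.5,-1.7,0,0,0,-17.5,0],[-24.5,-1.7,0,0,0,-17.5,0],[-24.5,-1.7,0,0,0,-17.5,0],[-24.5,-1.7,0,0,0,-17.5,0]]'; python3 go.py .5124 -.2918 .150 108.7
```

```text
side [ 0.51245582 -0.29186277  0.07      ]
top [ 0.51231244 -0.29052356  0.07      ]
clock: 11.9
position: [0.5111, -0.2908, 0.192]
orientation: [-179.9, -0.1, 108.6]
wrist_force: [-0.9, 0.1, -2.1]
finger_gap: 0.0153
[-0.14  0.1   4.2 ] [-0.1  -0.13 -0.06]
```

View pics/hole.png

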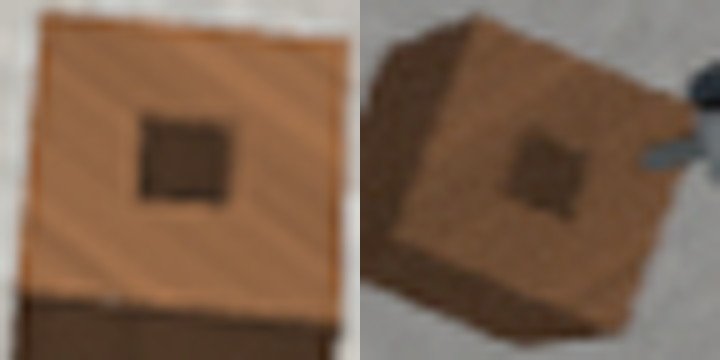

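The hole's centre is at (0.5124, -0.2915) in both views, with about 5 mm of play round the shank.

```bash
python3 -m pendant '[[-0.1,0.1,0,0,0,0,0],[-0.1,0.1,2.5,0,0,0,0],[-0.1,0.1,4.5,0,0,0,0],[-0.1,0.1,6,0,0,0,0],[-0.1,0.1,7.5,0,0,0,0],[-0.1,0.1,9,0,0,0,0],[-0.1,0.1,10,0,0,0,0],[-0.1,0.1,10.7,0,0,0,0],[-0.1,0.1,10.7,0,0,0,0],[-0.1,0.1,10.7,0,0,0,0]]'; python3 go.py .5124 -.2918 .0795 108.7
```

```text
clock: 12.73
position: [0.5134, -0.2917, 0.0868]
orientation: [-180.0, -0.0, 108.7]
wrist_force: [0.8, -0.3, -0.5]
finger_gap: 0.0158
[ 0.02 -0.1   0.73] [-0.01 -0.01  0.03]
```

```bash
python3 -m pendant '[[0,-0.1,0.3,0,0,0,0],[0,-0.1,0.5,0,0,0,0],[0,-0.1,0.7,0,0,0,0],[0,-0.1,0.8,0,0,0,0],[0,-0.1,0.8,0,0,0,0],[0,-0.1,0.8,0,0,0,0]]'
```

```text
clock: 13.23
position: [0.5123, -0.2925, 0.0788]
orientation: [180.0, 0.0, 108.7]
wrist_force: [-0.4, 0.4, -0.7]
finger_gap: 0.0157
```

Back at the grasp height (0.0788) with no pressing. Release and withdraw upward.

```bash
python3 -m pendant '[[0,0,0,0,0,0,2.5],[0,0,0,0,0,0,5],[0,0,0,0,0,0,5],[0,0,0,0,0,0,5],[0,0,0,0,0,0,5],[0,0,0,0,0,0,5],[0,0,-2,0,0,0,5],[0,0,-5,0,0,0,5],[0,0,-9,0,0,0,5],[0,0,-13,0,0,0,5],[0,0,-13,0,0,0,5],[0,0,-13,0,0,0,5]]'
```

```text
clock: 14.23
position: [0.5134, -0.2931, 0.2113]
orientation: [179.8, 0.2, 108.7]
wrist_force: [-0.2, -0.3, -1.2]
finger_gap: 0.0502
```

```bash
python3 -m pendant '[[15,0,-3,0,0,0,5],[15,0,-3,0,0,0,5],[15,0,-3,0,0,0,5],[15,0,-3,0,0,0,5],[15,0,-3,0,0,0,5],[15,0,-3,0,0,0,5],[15,0,-3,0,0,0,5],[15,0,-3,0,0,0,5]]'
python3 - <<'E'
from H import *
from workcell import r
c=r.read_camera("side");t=r.read_camera("top")
cv2.imwrite("pics/f.png",c["color"][:,:,::-1])
cv2.imwrite("pics/f2.png",np.hstack([cv2.resize(x["color"][v:v+60,u:u+60,::-1],None,fx=6.5,fy=6.5,interpolation=cv2.INTER_CUBIC) for x,u,v in((t,385,202),(c,275,310))]))
E
```

```text
clock: 14.9
position: [0.4643, -0.151, 0.238]
orientation: [-180.0, -0.0, 108.7]
wrist_force: [0.3, -0.1, 0.6]
finger_gap: 0.05
```

View pics/f.png

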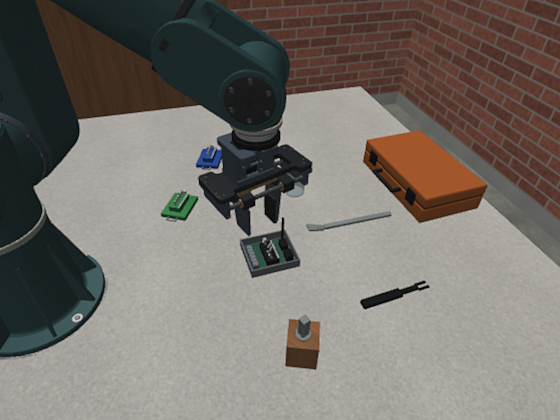

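View pics/f2.png

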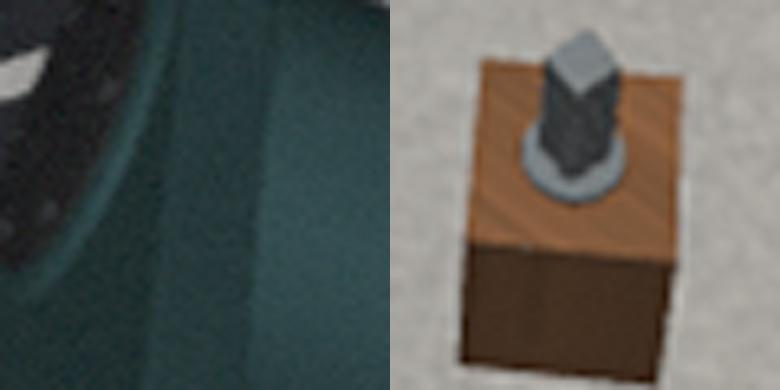

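The tool stands upright with its collar flat on the block, at the same pixels as at the start. The tyre lever and clip remover haven't moved, the jar is half behind the gripper, and the levers read as required. Handing in.

```bash
python3 -c "
from workcell import r
print(r.hand_in())"
```

```text
the job is handed in; nothing more can be done
None
```

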